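Close up the control enclosure

TASK

Finish the job on the control enclosure that lies on its back on the pink foam pad: take the blue screwdriver that was left inside it and lay it in the shallow blue tool tray beside the teal one, head to tail (handles at opposite ends) so that both lie flat on the tray floor. Then swing the door over and press it shut until its spring latch snaps in and holds, firmly but without forcing it. Leave the side cutters and the wash bottle where they are.

Things in the scene. Friction and masses are not known exactly. Their poses are not given: they have to be found in the camera images.
- door (a joint): hinge of the enclosure's door, rad: 0 = shut, 1.57 = standing upright, up to 1.95 leaning back; it starts between 1.6 and 1.88. A stiff friction hinge: the door stays where it is left; swinging it over takes up to 7 N at the latch plate. A rubber seal pushes back over the last 4 mm. Held by the latch it reads about 0.001 to 0.01
- latch_bolt (a joint): bevelled spring bolt in the door's free edge, m: 0 = out, grows to about 0.006 as pushed back. It meets the strike at a door angle near 0.07, is fully back near 0.04, snaps out under the strike below about 0.007. That takes 15 to 19 N on the latch plate, and the foam pad yields about 1 mm per 1.3 N (bottoms at 18 mm), so the whole enclosure sinks about 1 cm before the latch gives
- door_hinge (a point): middle of the door's hinge line on the enclosure's left upper edge, at rim height (102 mm above the desk). Axes of the enclosure: x from latch side to hinge side, y along the hinge, z up. The light grey enclosure reaches 182 mm to -x, 125 mm to each side, 76 mm down; pink foam pad (fixed, 236 x 290 x 28 mm) under it. Cable glands stick out 16 mm to +x, 40 mm below
- door_press (a point): where to press: middle of the black latch plate (34 x 56 mm) on the door's outer face, 155 mm from the hinge line, 31 mm from the free edge, 7 mm outside the hinge axis plane. Axes of the door: z = outward normal (up when shut, to the robot's left when upright), x from free edge to hinge, y along the hinge. Door 186 mm from hinge to edge, 256 mm wide, 3 mm thick with 10 mm lip
- blue_handle (a point): centre (half-way up) of the blue screwdriver's handle, which is 99 mm long, 28 mm thick; whole tool 190 mm. +y points from blade to butt, z up. It starts on the flat module faces inside the enclosure (22 mm below the rim), handle standing 6 mm above the rim so the door cannot shut; beside the handle the fingers have at least 20 mm of depth above the modules
- blue_tip (a point): tip of the blue screwdriver's blade, 134 mm from blue_handle along -y
- teal_handle (a point): centre (half-way up) of the handle of the teal and black screwdriver that already lies in the tray. Handle 112 mm long, 36 mm thick; whole tool 206 mm, blade 6 mm thick; +y points from the blade to the handle's butt
- tray_floor (a point): middle of the floor of the shallow blue tray (fixed): inside 240 mm along x, 62 mm along y, rim 7 mm above the floor, walls 3 mm, floor 3 mm above the desk. The teal screwdriver lies along it, handle to +x, its axis about 9 mm to +y of the middle line; two handles do not fit side by side. The blue handle belongs at the -x end, axis about 15 mm to -y of the middle line
- side_cutters: side cutters with teal-green handles lying on the desk, 163 mm long; origin under their middle. To be left alone
- wash_bottle: white wash bottle with a red cap and spout, 62 mm across, 150 mm tall, standing at the back; origin under it. To be left alone

How it is judged:
By the outcome, as a careful person would: the job done as asked, in the order asked, and still so for the second after the job is handed in, with the robot touching nothing.
It also fails if it takes over 72 s, if anything falls off the work surface, if the arm or the gripper's body presses on something with over 40 N, if the wrist force passes 120 N, or if a joint passes its speed limit or range.

ROBOT

A 7-joint arm with a two-finger parallel gripper is mounted at the origin on a cart in front of the work surface, level with it; the furniture and walls round the work are solid. World frame = base frame: x ahead of the robot, y to its left, z up, the work surface at z = 0. Lengths are in m, angles in rad, forces in N, time in s.
With the tool pointing down it reaches from about 0.375 to 0.925 m from the base axis. Payload 3.1 kg.
Tool frame: the origin (TCP) lies between the finger pads; the fingertips stand 19 mm ahead of it and the grasp point (between the pads) is the TCP; z points along the fingers, y is the line along which they close (so a half turn about z gives the same grasp; the last joint's range is limited). The gripper opens to 85 mm and grips with 20 to 120 N. Pads are 22 mm wide; open, the fingers measure 114 mm over their backs; the gripper's body (76 mm by 85 mm) begins 54 mm behind the grasp point. The pads swing forward as they close: fully open they stand 13 mm farther back than shut.
Start: joints at [-1.284, 0.383, 0.044, 1.598, -0.018, 1.161, -0.05], TCP at [0.244, 0.602, 0.25] pointing down, gripper open.
Joint ranges: [-2.61, 2.61], [-0.41, 2.15], [-1.48, 1.57], [0, 2.5], [-1.57, 4.71], [0.05, 1.97], [-2.85, 2.85]. Speed limits (rad/s): [2.79, 2.79, 3.14, 3.14, 3.14, 3.14, 3.14].

INTERFACE

Orientations are given as a unit quaternion [x, y, z, w].
In Python, from bench import move_ptp, movel, move_j, move_gripper, pause, inverse_kinematics, read_camera, camera_params, MotionError, sign_off, look_for, tip_of, read_time_s, read_qpos, read_joint_vel, read_effort, read_eef_pos, read_tcp_rot, read_ft_force, read_ft_torque, read_finger_gap, read_grasp_force gives the robot as it stands. Calls block until the motion is done:
- move_ptp(position, orientation): joint-space move of the TCP to a pose.
- movel(position, orientation=None, speed=0.15): straight line of the TCP; orientation=None keeps the orientation; speed is the mean speed in m/s.
- move_j(angles): joint-space move.
- move_gripper(opening, effort=None): finger opening in m; effort is the grip in N (None keeps the last); returns when the fingers have stopped.
- pause(seconds).
- inverse_kinematics(position, orientation): joint angles nearest the present ones, or None.
- read_camera(name): name is "side" or "top" or "wrist"; returns the picture (400x640x3 uint8, red, green, blue); there is no depth.
- camera_params(name): a dict with "K" (3x3 intrinsics, pixels), "camera_from_world" (4x4, takes a point from world to camera coordinates). Camera axes: x right, y down, z forward; pixel columns grow to the right and rows downward; lengths in m; the calibration is good to about 2 mm. A picture is of the moment at which its call begins: read the wrist's pose just before it. camera_params takes no time and is no camera call; for the wrist camera it gives the pose at the moment of the call.
A pose or a line that the arm cannot do raises MotionError and nothing moves.
- sign_off(): hands the job in; it is judged then, once.
Trained networks look in the newest picture that a camera, given by its name, has taken for a name from the list of things; names that differ only in an ending like _2 or _b are one class to them, and where a whole thing is asked for, a point or a joint stands for the part that bears it (a point fixed in the world has none). Each returns a list of dicts, best first, with "confidence" (0 to 1); they miss things now and then, are a little off and sometimes report something else, mostly with a low value. They report only what shows in the picture. A call takes as long as a camera call.
- look_for(camera, name): "at" ([column, row] in pixels, amid what is visible of it).
- tip_of(camera, name): "at" ([column, row] in pixels: a listed point, or the origin of a listed thing).
Readings, each from a call of its own:
- read_time_s(): time.
- read_qpos(): joint angles.
- read_joint_vel(): joint speeds.
- read_effort(): joint torques, N m.
- read_eef_pos(): TCP position.
- read_tcp_rot(): TCP orientation.
- read_ft_force(): force on the tool from outside, world axes, zero at the start.
- read_ft_torque(): the same for the moment, N m.
- read_finger_gap(): finger opening in m.
- read_grasp_force(): force on a finger pad.
Only numpy, scipy, OpenCV 4.12 (cv2) and the standard library are available. Lean on these libraries where they do the work, as an engineer would, in place of code of your own. Each camera call takes 0.05 s, during which the arm holds its last target. There are 200 camera calls.

## Working session

There is one attempt and no reset: what is moved stays moved. The work goes in short steps, each a Python script; the robot and the scene stay as the last script left them, time stands still between calls to the robot, and variables do not carry over. Pictures are saved under pics/ and viewed, at most 10 in all, crops included, and the job is handed in when it is done.

```bash
mkdir -p pics; cat > h.py <<'E'
import numpy as np, cv2
from bench import *
from scipy.spatial.transform import Rotation as R
def ray(cam,px):
    p=camera_params(cam);K=np.array(p["K"]);T=np.array(p["camera_from_world"])
    d=T[:3,:3].T@np.linalg.solve(K,[px[0],px[1],1.]);return -T[:3,:3].T@T[:3,3],d
def onz(cam,px,z):
    o,d=ray(cam,px);return o+d*(z-o[2])/d[2]
def tri(obs):
    A=np.zeros((3,3));b=np.zeros(3);L=[]
    for c,px in obs:
        o,d=ray(c,px);d=d/np.linalg.norm(d);P=np.eye(3)-np.outer(d,d);A+=P;b+=P@o;L.append((o,d))
    x=np.linalg.solve(A,b);return x,[round(float(np.linalg.norm(np.cross(x-o,d)))*1e3,1) for o,d in L]
def proj(cam,X):
    p=camera_params(cam);K=np.array(p["K"]);T=np.array(p["camera_from_world"]);c=K@(T[:3,:3]@X+T[:3,3]);return c[:2]/c[2]
def save(cam,n):
    im=read_camera(cam);cv2.imwrite(f"pics/{n}.png",np.asarray(im)[:,:,::-1]);return im
def down(yaw): # tool z down, tool y (closing) along yaw direction in world
    y=np.array([np.cos(yaw),np.sin(yaw),0]);z=np.array([0,0,-1.]);x=np.cross(y,z)
    return R.from_matrix(np.c_[x,y,z]).as_quat()
E
python3 - <<'E'
from h import *
np.set_printoptions(precision=4,suppress=True)
Z=dict(door_hinge=.102,blue_handle=.094,blue_tip=.08,teal_handle=.021,tray_floor=.003,side_cutters=0,wash_bottle=0)
for c in("top","side"):
    save(c,c+"0")
    print(c,"cam pos",ray(c,[320,200])[0])
    for n in list(Z)+["door_press"]:
        for r in tip_of(c,n)[:2]:
            print(c,n,round(r["confidence"],2),np.array(r["at"]),onz(c,r["at"],Z.get(n,.26)))
print(read_time_s(),read_tcp_rot())
E
```

```text
top cam pos [ 0.41   -0.0557  1.2496]
top door_hinge 0.67 [222.6 201.7] [0.5487 0.158  0.102 ]
top blue_handle 0.57 [262.7 237.6] [0.4666 0.0653 0.094 ]
top blue_tip 0.57 [286.6 184.3] [0.5929 0.0122 0.08  ]
top teal_handle 0.8 [434.3 232.3] [ 0.4833 -0.3475  0.021 ]
top tray_floor 0.82 [413. 233.] [ 0.4826 -0.2986  0.003 ]
top wash_bottle 0.65 [345.8 140.6] [ 0.7183 -0.1333  0.    ]
top door_press 0.7 [193.6 192.3] [0.5485 0.1868 0.26  ]
top door_press 0.53 [221.6 203.8] [0.5255 0.1305 0.26  ]
side cam pos [ 0.3369 -0.9097  0.4195]
side door_hinge 0.71 [298.7 172.6] [0.5493 0.1614 0.102 ]
side blue_handle 0.72 [275.7 187.9] [0.4669 0.0571 0.094 ]
side blue_tip 0.53 [320.2 295.9] [ 0.4663 -0.4263  0.08  ]
side teal_handle 0.92 [321.6 299.6] [ 0.4884 -0.3536  0.021 ]
side side_cutters 0.81 [342.1 251.6] [ 0.5895 -0.1523  0.    ]
side door_press 0.86 [296.4 122.7] [0.5279 0.0849 0.26  ]
0.9 [ 0.1912  0.9815  0.     -0.    ]
```

View pics/top0.png

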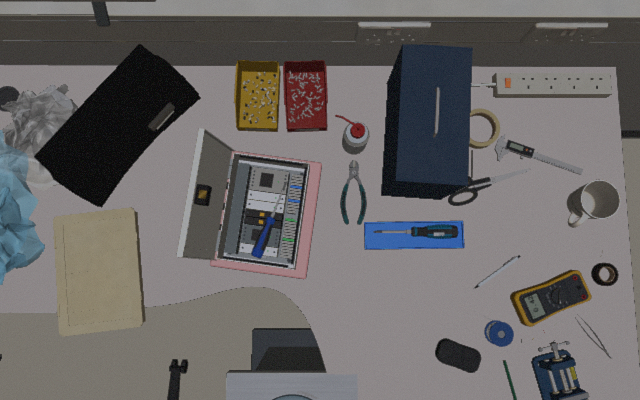

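View pics/side0.png

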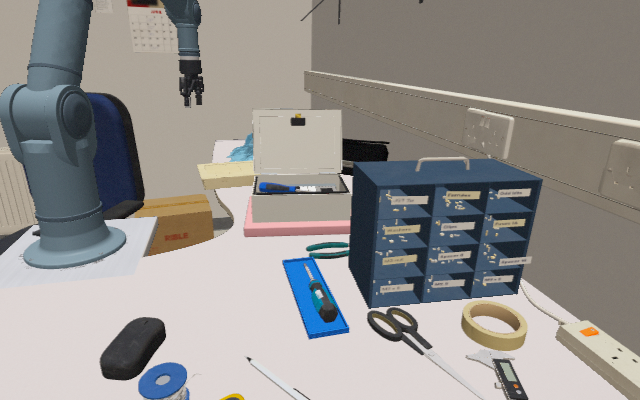

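The top view shows the enclosure at about (270,215) with its door leaning left. The blue handle is near (263,238) and its blade runs to about (287,184). The tray is at (414,235) with the teal handle towards image right, so the tray's +x is roughly world -y. The side view agrees. Next I'll take a closer wrist view.

```bash
python3 - <<'E'
from h import *
np.set_printoptions(precision=4,suppress=True)
p=read_eef_pos();q=read_tcp_rot()
movel([p[0],p[1],.46],speed=.3)
move_ptp([.43,.05,.42],down(np.radians(69)))
print(read_time_s(),read_qpos(),ray("wrist",[320,200]))
save("wrist","w1")
Z=dict(door_hinge=.102,blue_handle=.094,blue_tip=.083,teal_handle=.021,tray_floor=.003,door_press=.26)
for n in Z:
    for r in tip_of("wrist",n)[:2]: print(n,round(r["confidence"],2),np.array(r["at"]),onz("wrist",r["at"],Z[n]))
E
```

```text
3.85 [-0.8865 -0.221   0.5719  1.8627  0.12    1.466   0.8684] (array([0.3592, 0.0784, 0.5435]), array([ 0.2663, -0.0917, -0.9596]))
door_hinge 0.67 [410.8 206.2] [0.5393 0.1599 0.102 ]
door_hinge 0.51 [336.7 184.1] [0.4676 0.0674 0.102 ]
blue_handle 0.95 [335.1 182.9] [0.4669 0.0654 0.094 ]
blue_tip 0.59 [330.3 262.4] [0.5937 0.0113 0.083 ]
teal_handle 0.64 [130.3 259.2] [ 0.4848 -0.3462  0.021 ]
tray_floor 0.78 [157.7 245.2] [ 0.4819 -0.2965  0.003 ]
door_press 0.88 [483.3 248.5] [0.544  0.1855 0.26  ]
```

View pics/w1.png

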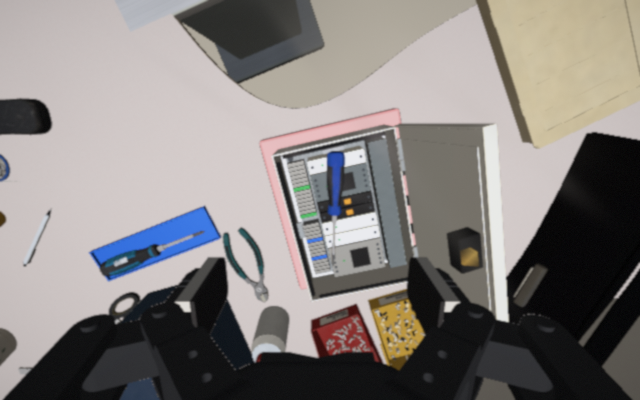

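```bash
python3 - <<'E'
from h import *
np.set_printoptions(precision=4,suppress=True)
im=cv2.imread("pics/top0.png");hsv=cv2.cvtColor(im,cv2.COLOR_BGR2HSV)
def seg(lo,hi,x0,x1,y0,y1):
    m=cv2.inRange(hsv,lo,hi);k=np.zeros_like(m);k[y0:y1,x0:x1]=m[y0:y1,x0:x1];return k
m=seg((100,150,100),(120,255,255),355,475,210,260)
r=cv2.minAreaRect(cv2.findNonZero(m));c=np.array([onz("top",p,.007) for p in cv2.boxPoints(r)]);print("tray",c,c.mean(0))
m=seg((165,40,120),(180,255,255),200,335,140,290)|seg((0,40,120),(6,255,255),200,335,140,290)
# right edge of the pink pad
pts=[];
for row in range(175,265,3):
    xs=np.flatnonzero(m[row]); 
    if len(xs): pts.append(onz("top",[xs.max()+.5,row],.028)[:2])
pts=np.array(pts);f=np.polyfit(pts[:,0],pts[:,1],1);print("pad right edge dy/dx",f,np.degrees(np.arctan(f[0])),np.std(pts[:,1]-np.polyval(f,pts[:,0])))
for q in [down(np.radians(66.9))]:
    for z in(.2,.103): print(inverse_kinematics([.467,.065,z],q))
for z in(.15,.04): print(inverse_kinematics([.467,-.238,z],down(0)))
E
```

```text
tray [[ 0.5096 -0.1766  0.007 ]
 [ 0.5134 -0.4224  0.007 ]
 [ 0.4471 -0.421   0.007 ]
 [ 0.4434 -0.1768  0.007 ]] [ 0.4784 -0.2992  0.007 ]
pad right edge dy/dx [-0.1398  0.0205] -7.9558113554903285 0.0007048297624158661
[-0.8934  0.106   0.711   2.0916 -0.0837  0.9712  1.0298]
[-0.9036  0.3192  0.765   2.1633 -0.3176  0.7699  1.2349]
[-0.4815  0.4454  1.0542  2.023  -0.4805  0.945   0.8237]
[-0.3996  0.6897  0.9768  2.0695 -0.8049  0.8207  1.0688]
```

```bash
python3 - <<'E'
from h import *
np.set_printoptions(precision=4,suppress=True)
q=down(np.radians(66.9))
move_gripper(.055,60)
move_ptp([.467,.065,.19],q)
f0=read_ft_force()
save("wrist","w2")
for n,z in(("blue_handle",.094),("blue_tip",.083),("door_hinge",.102)):
    for r in tip_of("wrist",n)[:1]: print(n,round(r["confidence"],2),np.array(r["at"]),onz("wrist",r["at"],z))
movel([.467,.065,.103],speed=.1)
print(read_ft_force()-f0)
move_gripper(.0,60)
print(read_finger_gap(),read_grasp_force(),read_ft_force()-f0)
movel([.467,.065,.21],speed=.15)
print(read_finger_gap(),read_ft_force()-f0,read_time_s())
save("wrist","w3")
E
```

```text
blue_handle 0.78 [315.9 215.2] [0.4695 0.0644 0.094 ]
blue_tip 0.95 [321.6 354.1] [0.6004 0.0141 0.083 ]
door_hinge 0.65 [467.1 255.9] [0.5422 0.1587 0.102 ]
[-0.3905  0.5097 -0.4784]
0.023632564518961376 58.71601681037646 [0.1988 0.2846 1.3276]
0.023218075233388362 [-1.3812  0.7096 -1.3691] 8.0083
```

View pics/w3.png

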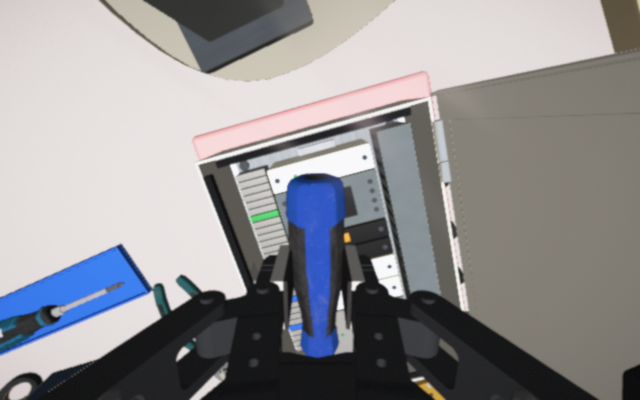

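The blue screwdriver is held at its waist, with the handle centred between the fingers. I'll carry it over the tray and check its alignment before lowering.

```bash
python3 - <<'E'
from h import *
np.set_printoptions(precision=4,suppress=True)
q=down(np.radians(.9))
movel([.467,.0,.22],speed=.2)
move_ptp([.462,-.238,.13],q)
print(read_time_s(),read_eef_pos(),read_ft_force())
z={"blue_handle":.121,"blue_tip":.121,"teal_handle":.021,"tray_floor":.003}
for c in("wrist","top","side"):
    save(c,c+"4")
    for n in z:
        for r in tip_of(c,n)[:1]: print(c,n,round(r["confidence"],2),np.array(r["at"]),onz(c,r["at"],z[n]))
im=[cv2.imread(f"pics/{n}4.png") for n in("wrist","side")]
cv2.imwrite("pics/c4.png",np.vstack([im[0][:, :],cv2.resize(im[1][160:360,200:520],(640,400))])[:800:1,:][::1][:, :][0:800] if 0 else np.hstack([cv2.resize(im[0],(480,300)),cv2.resize(im[1][200:350,220:460],(320,200))[:300] if 0 else cv2.copyMakeBorder(cv2.resize(im[1][180:350,220:400],(318,300)),0,0,0,2,0)]))
E
```

```text
9.5333 [ 0.4631 -0.2358  0.1298] [-0.1427  0.4371 -1.2809]
wrist blue_handle 0.75 [318.6 271.3] [ 0.463  -0.2352  0.121 ]
wrist teal_handle 0.81 [343.4 322.2] [ 0.4877 -0.3427  0.021 ]
side blue_handle 0.72 [291.9 224.7] [ 0.4554 -0.247   0.121 ]
side blue_tip 0.79 [312.8 260.5] [ 0.4628 -0.3894  0.121 ]
side teal_handle 0.62 [319.9 297.2] [ 0.4873 -0.346   0.021 ]
side tray_floor 0.71 [313.2 293.3] [ 0.4849 -0.3055  0.003 ]
```

View pics/c4.png

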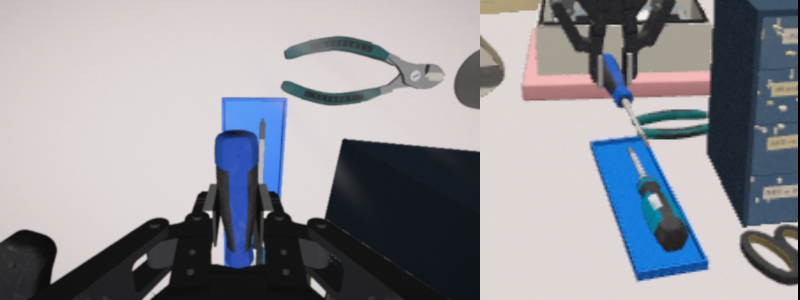

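The wrist view shows blue aligned with the tray. The tray's +y end corners are at about (296,131) and (383,131) in full pixels, and the teal tip is near (349,157).

```bash
python3 - <<'E'
from h import *
np.set_printoptions(precision=4,suppress=True)
for p,z in(((296,131),.01),((383,131),.01),((349,157),.021),((349,157),.006)): print(onz("wrist",p,z))
E
```

```text
[ 0.4432 -0.1795  0.01  ]
[ 0.5103 -0.1785  0.01  ]
[ 0.4838 -0.1973  0.021 ]
[ 0.4854 -0.1995  0.006 ]
```

```bash
python3 - <<'E'
from h import *
np.set_printoptions(precision=4,suppress=True)
q=down(np.radians(.9))
b=onz("wrist",(315,175),.122);p=read_eef_pos();print("butt",b,p)
y=p[1]+np.clip(-.185-b[1],-.006,.004);x=.461
movel([x,y,.06],q,speed=.1)
f0=np.array(read_ft_force())
for z in np.arange(.05,.0245,-.0015):
    movel([x,y,z],speed=.03);f=np.array(read_ft_force())-f0
    print(round(z,4),f,read_eef_pos())
    if f[2]>2.0 or np.abs(f[:2]).max()>4: break
print(read_time_s())
for c in("wrist","side"): save(c,c+"5")
a=cv2.imread("pics/wrist5.png");s=cv2.imread("pics/side5.png")
cv2.imwrite("pics/c5.png",np.hstack([cv2.resize(a,(480,300)),cv2.resize(s[220:350,240:378],(318,300))]))
E
```

```text
butt [ 0.4589 -0.1905  0.122 ] [ 0.4619 -0.2381  0.13  ]
0.05 [ 0.4241  0.5585 -0.4551] [ 0.4609 -0.234   0.0499]
0.0485 [1.3777 0.5482 1.0229] [ 0.461  -0.234   0.0485]
0.047 [0.5041 0.6131 0.3831] [ 0.461  -0.234   0.0469]
0.0455 [ 0.7184  0.3273 -0.227 ] [ 0.4609 -0.234   0.0454]
0.044 [-0.3092  0.5515  0.2029] [ 0.4609 -0.234   0.0439]
0.0425 [0.1728 0.9279 0.8795] [ 0.4609 -0.234   0.0424]
0.041 [0.3071 0.6253 0.5966] [ 0.4609 -0.234   0.0409]
0.0395 [ 0.8224  0.2078 -0.0455] [ 0.4609 -0.234   0.0394]
0.038 [0.1759 0.3344 0.8635] [ 0.4609 -0.234   0.0379]
0.0365 [0.9118 0.0147 0.7784] [ 0.4609 -0.234   0.0364]
0.035 [0.2064 1.6045 1.2238] [ 0.4609 -0.234   0.0349]
0.0335 [0.1028 0.3901 0.1008] [ 0.4609 -0.234   0.0334]
0.032 [0.0442 0.7796 0.5969] [ 0.4609 -0.234   0.0319]
0.0305 [-0.2304  1.8255  0.2817] [ 0.4609 -0.234   0.0304]
0.029 [0.2707 0.9693 4.5723] [ 0.4613 -0.2342  0.0293]
15.1167
```

View pics/c5.png

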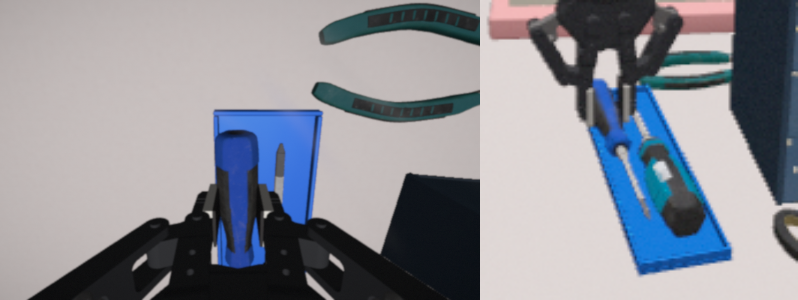

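The wrist view shows the blue handle inside the tray, its left flank near the -y wall, and the fingers clear of the teal blade. Contact came 3 mm early, possibly on that wall, so I'll shift 2 mm away and lower again.

```bash
python3 - <<'E'
from h import *
np.set_printoptions(precision=4,suppress=True)
x,y=.463,-.235
movel([.461,y,.034],speed=.05);movel([x,y,.034],speed=.05)
pause(.2);f0=np.array(read_ft_force())
for z in np.arange(.031,.0235,-.001):
    movel([x,y,z],speed=.03);f=np.array(read_ft_force())-f0
    print(round(z,4),f)
    if f[2]>2.5: break
z=read_eef_pos()[2]
move_gripper(.034,20);pause(.3);print(read_finger_gap(),read_ft_force()-f0)
movel([x,y,z+.10],speed=.12)
move_ptp([.40,-.24,.25],down(np.radians(.9)))
print(read_time_s())
for c in("wrist","side","top"):
    save(c,c+"6")
    for n,zz in(("blue_handle",.017),("blue_tip",.017),("teal_handle",.021),("tray_floor",.003)):
        for r in tip_of(c,n)[:1]: print(c,n,round(r["confidence"],2),np.array(r["at"]),onz(c,r["at"],zz))
a=cv2.imread("pics/wrist6.png");s=cv2.imread("pics/side6.png")
cv2.imwrite("pics/c6.png",np.hstack([cv2.resize(a,(480,300)),cv2.resize(s[220:350,240:378],(318,300))]))
E
```

```text
0.031 [ 0.2465  0.8728 -1.0017]
0.03 [ 0.6612 -0.5808 -0.2809]
0.029 [-0.1827  0.7591  2.3405]
0.028 [-1.2876  1.3752 10.572 ]
0.033997752288097594 [ 1.2785 -0.1448  4.0717]
19.0833
wrist blue_handle 0.92 [371.7 174.6] [ 0.4618 -0.2361  0.017 ]
wrist teal_handle 0.92 [384.6 257.9] [ 0.4844 -0.3425  0.021 ]
wrist tray_floor 0.74 [377.9 220.4] [ 0.476  -0.2994  0.003 ]
side blue_handle 0.73 [290.8 269.1] [ 0.4552 -0.2329  0.017 ]
side blue_tip 0.75 [316.1 312.5] [ 0.4718 -0.3817  0.017 ]
side teal_handle 0.58 [322.  297.6] [ 0.4906 -0.348   0.021 ]
side tray_floor 0.59 [314.7 290.7] [ 0.4896 -0.2978  0.003 ]
top blue_handle 0.76 [384.4 241.4] [ 0.4612 -0.2252  0.017 ]
top teal_handle 0.82 [433.1 230.4] [ 0.4879 -0.3447  0.021 ]
top tray_floor 0.83 [409.7 233.9] [ 0.4803 -0.2904  0.003 ]
```

View pics/c6.png

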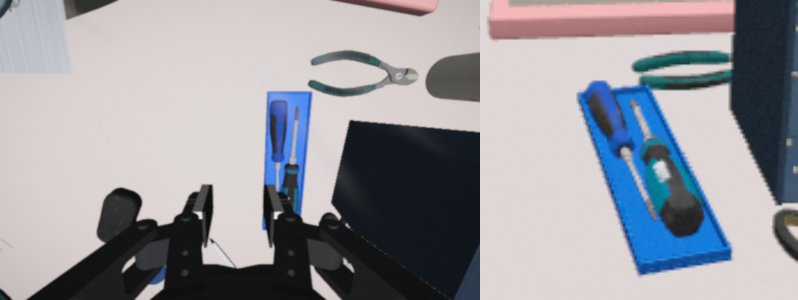

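```bash
python3 - <<'E'
from h import *
a=cv2.imread("pics/wrist6.png");s=cv2.imread("pics/side6.png")
cv2.imwrite("pics/c7.png",np.hstack([cv2.resize(a[110:310,340:430],(270,600),interpolation=cv2.INTER_CUBIC),cv2.resize(s[250:350,270:358],(528,600),interpolation=cv2.INTER_CUBIC)]))
for p,z in(((372,132),.02),((372,123),.01)):print(onz("wrist",p,z))
E
```

```text
[ 0.45910842 -0.18865874  0.02      ]
[ 0.4601744  -0.17929363  0.01      ]
```

View pics/c7.png

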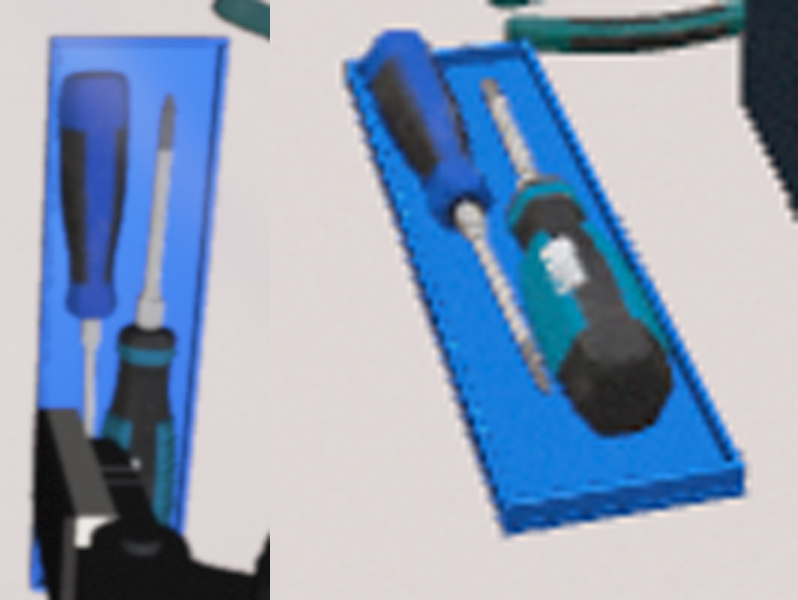

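The crops show blue flat on the tray floor, about 6 mm clear of the end wall and beside teal, head to tail. Next is the door, so I'll check that the swing path is reachable.

```bash
cat >> h.py <<'E'
H=np.array([.545,.159,.102]);ex=np.array([.1385,.9904,0]);ez=np.array([0,0,1.]);ey=np.cross(ez,ex)
def dpose(th,r=.155,gap=0,phi=None,tip=.019):
    phi=min(.6*max(th,0),1.05) if phi is None else phi
    tz=-np.cos(phi)*ez-np.sin(phi)*ex;ty=-ey
    n=np.sin(th)*ex+np.cos(th)*ez;u=-np.cos(th)*ex+np.sin(th)*ez
    P=H+r*u+(.007+gap)*n
    return P-tip*tz,R.from_matrix(np.c_[np.cross(ty,tz),ty,tz]).as_quat()
E
python3 - <<'E'
from h import *
np.set_printoptions(precision=3,suppress=True)
for c in("top","side"):
    read_camera(c)
    print(c,[(np.array(r["at"]),round(r["confidence"],2)) for r in tip_of(c,"door_press")[:2]], [(t,proj(c,H+.155*(-np.cos(t)*ex+np.sin(t)*ez)+.007*(np.sin(t)*ex+np.cos(t)*ez))) for t in(1.6,1.75,1.88)],"hinge",proj(c,H))
for th,g in((1.9,.06),(1.9,0),(1.5,0),(1,0),(.5,0),(.05,0)):
    p,q=dpose(th,gap=g);print(th,p,q,inverse_kinematics(p,q))
print(inverse_kinematics([.42,-.1,.48],down(0)),inverse_kinematics([.5,.32,.45],down(-.14)))
E
```

```text
top [(array([191.2, 190.8]), 0.73)] [(1.6, array([202.157, 193.463])), (1.75, array([191.222, 192.118])), (1.88, array([182.468, 191.194]))] hinge [222.132 203.316]
side [(array([294.2, 119. ]), 0.58)] [(1.6, array([297.209, 118.963])), (1.75, array([296.786, 118.979])), (1.88, array([296.445, 119.972]))] hinge [297.401 172.897]
1.9 [0.563 0.288 0.236] [ 0.653  0.568 -0.378  0.329] [-1.065  0.89   0.475  1.244  0.353  1.846 -0.78 ]
1.9 [0.555 0.232 0.256] [ 0.653  0.568 -0.378  0.329] [-1.046  0.788  0.471  1.378  0.409  1.79  -0.777]
1.5 [0.547 0.17  0.269] [ 0.679  0.591 -0.328  0.285] [-1.011  0.621  0.486  1.539  0.397  1.645 -0.753]
1 [0.536 0.093 0.252] [ 0.721  0.627 -0.223  0.194] [-1.039  0.438  0.677  1.752  0.253  1.355 -0.601]
0.5 [0.527 0.033 0.201] [ 0.746  0.649 -0.113  0.098] [-1.081  0.394  0.948  1.925 -0.035  1.069 -0.277]
0.05 [0.524 0.007 0.136] [ 0.754  0.656 -0.011  0.01 ] [-0.872  0.413  0.907  2.027 -0.379  0.892  0.1  ]
[-0.69  -0.268  0.665  1.757  0.164  1.597 -0.037] [-1.093  0.183  0.538  1.474 -0.094  1.51  -0.696]
```

```bash
python3 - <<'E'
from h import *
np.set_printoptions(precision=3,suppress=True)
p=read_eef_pos();movel([p[0],-.2,.46],speed=.25)
move_gripper(0,40)
move_ptp([.5,.34,.46],down(-.14))
move_ptp(*dpose(1.92,gap=.08))
movel(*dpose(1.92,gap=.015),speed=.15)
pause(.2);f0=np.array(read_ft_force());print(read_time_s(),read_finger_gap())
for th in np.arange(1.85,.11,-.09):
    p,q=dpose(th);movel(p,q,speed=.08)
    f=np.array(read_ft_force())-f0;print(round(th,2),f,np.array(read_eef_pos())-p)
    if np.linalg.norm(f)>14: print("stop");break
print(read_time_s());save("side","side8");save("top","top8")
s=cv2.imread("pics/side8.png");t=cv2.imread("pics/top8.png")
cv2.imwrite("pics/c8.png",np.hstack([cv2.resize(s[60:260,180:400],(440,400)),cv2.resize(t[110:310,160:340],(360,400))]))
E
```

```text
25.1917 -0.00025233651659349626
1.85 [-0.394 -0.318 -0.122] [ 0.    -0.001  0.   ]
1.76 [-1.5    1.73  -0.016] [-0. -0.  0.]
1.67 [-0.606  2.778 -0.253] [0.    0.001 0.   ]
1.58 [-0.318  1.203 -0.815] [ 0. -0.  0.]
1.49 [ 0.576  0.767 -1.513] [ 0.    -0.001  0.   ]
1.4 [0.164 0.255 0.595] [-0.    -0.001  0.   ]
1.31 [-0.933  0.982 -0.736] [-0.    -0.001  0.   ]
1.22 [-1.558  0.24   0.733] [-0.    -0.001  0.   ]
1.13 [-0.934  0.241  0.304] [-0.    -0.001  0.   ]
1.04 [-0.585  0.8    0.595] [-0.    -0.001  0.   ]
0.95 [-1.303  1.108  0.291] [-0.    -0.001  0.   ]
0.86 [-0.87   0.639 -0.45 ] [-0.    -0.001  0.   ]
0.77 [-0.749  1.174  0.443] [-0.    -0.001 -0.   ]
0.68 [-1.144  0.621  0.213] [-0. -0. -0.]
0.59 [ 0.171  0.611 -1.049] [-0. -0. -0.]
0.5 [-0.47   0.968  0.894] [-0. -0. -0.]
0.41 [ 0.394 -0.042  0.01 ] [-0. -0. -0.]
0.32 [-0.663  1.133  1.843] [-0. -0. -0.]
0.23 [-0.455 -0.231  0.115] [-0. -0.  0.]
0.14 [-1.177  0.432 -0.022] [-0.  0.  0.]
31.9333
```

View pics/c8.png

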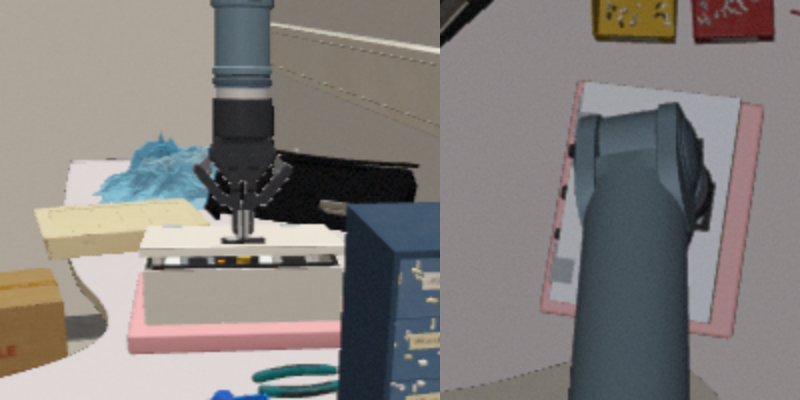

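The views show the door nearly closed, with the fingertips on the black latch plate at about (243,240) in the crop. Next is a guarded press.

```bash
python3 - <<'E'
from h import *
np.set_printoptions(precision=2,suppress=True)
def F():
    a=[]
    for _ in range(3): a.append(read_ft_force());pause(.02)
    return np.mean(a,0)
p,q=dpose(.10,phi=0);movel(p,q,speed=.06)
f0=F();pk=0
for i in range(1,40):
    z=p[2]-.001*i
    movel([p[0],p[1],z],speed=.03);f=F()-f0;a=read_eef_pos()
    print(round(z,4),f,round(a[2]-z,4))
    pk=max(pk,f[2])
    if f[2]>25 or (pk>12 and f[2]<pk-3.5): print("stop");break
print(read_time_s())
E
```

```text
0.1424 [1.21 0.34 0.01] 0.0002
0.1414 [1.49 1.49 0.19] 0.0001
0.1404 [1.37 0.88 0.53] -0.0001
0.1394 [1.04 1.08 0.33] -0.0001
0.1384 [0.73 1.65 1.15] 0.0
0.1374 [0.06 1.23 1.89] 0.0001
0.1364 [-0.31  0.94  3.57] 0.0001
0.1354 [-0.85  1.07  4.09] 0.0002
0.1344 [-1.25  0.76  4.98] 0.0003
0.1334 [-2.03  0.88  6.74] 0.0005
0.1324 [-2.14  1.05  7.31] 0.0007
0.1314 [-2.36  1.19  8.14] 0.0008
0.1304 [-2.97  0.77  8.95] 0.001
0.1294 [-3.12  0.61 10.02] 0.0012
0.1284 [-3.46  1.13 11.9 ] 0.0013
0.1274 [-3.7   0.62 11.92] 0.0015
0.1264 [-4.79  0.72 12.65] 0.0017
0.1254 [-4.43  0.86 13.96] 0.0018
0.1244 [-4.63  0.8  15.23] 0.002
0.1234 [-5.54  1.14 16.28] 0.0022
0.1224 [-5.82  1.04 16.89] 0.0023
0.1214 [-6.18  0.99 17.93] 0.0025
0.1204 [-6.63  0.61 19.43] 0.0027
0.1194 [-6.84  0.42 20.41] 0.0029
0.1184 [-7.35  0.44 20.86] 0.003
0.1174 [-7.66  1.26 22.81] 0.0032
0.1164 [-6.91  0.39 20.05] 0.0029
0.1154 [-7.45 -0.28 21.39] 0.003
0.1144 [-7.23  0.21 21.01] 0.0029
0.1134 [-7.68  0.1  22.04] 0.0031
0.1124 [-4.21 -0.27 14.35] 0.002
stop
41.6417
```

```bash
python3 - <<'E'
from h import *
np.set_printoptions(precision=2,suppress=True)
p=read_eef_pos()
for i in(.004,.008,.012,.016,.020): movel([p[0],p[1],p[2]+i],speed=.05);print(i,np.array(read_ft_force()))
movel([p[0],p[1],.3],speed=.2)
move_ptp([.40,-.02,.42],down(-.14));print(read_time_s())
for c in("side","top","wrist"): save(c,c+"9")
s=cv2.imread("pics/side9.png");t=cv2.imread("pics/wrist9.png")
cv2.imwrite("pics/c9.png",np.hstack([cv2.resize(s[140:340,235:360],(375,600),interpolation=cv2.INTER_CUBIC),cv2.resize(t,(420,262))if 0 else cv2.copyMakeBorder(cv2.resize(t,(420,262)),0,338,0,0,0)]))
E
```

```text
0.004 [-2.82  0.31  9.9 ]
0.008 [-2.32  0.88  5.79]
0.012 [-0.09  0.02  2.5 ]
0.016 [ 0.56  0.07 -0.45]
0.02 [-0.67 -0.17  0.51]
44.625
```

View pics/c9.png

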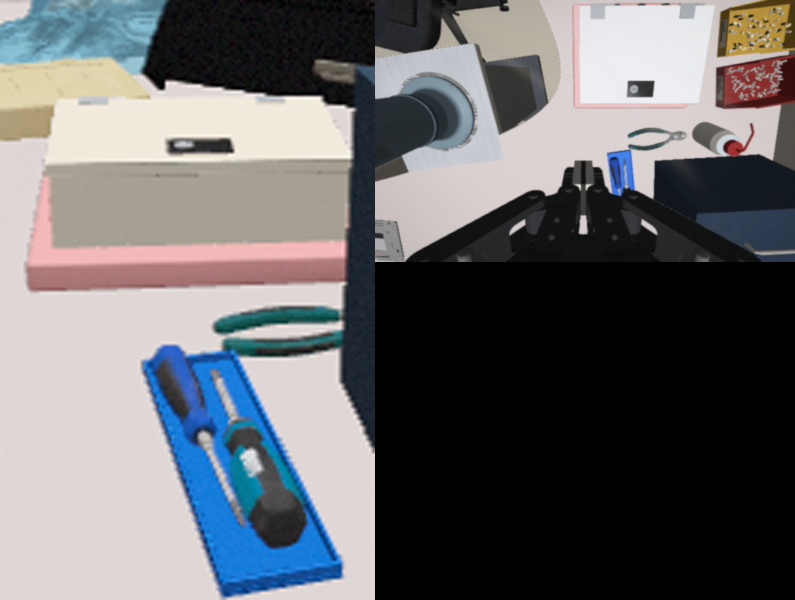

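The door lies flush with its latch plate level. The clear force drop while pressing and contact ending at about 0.128 m on retreat both match a latched door. Both screwdrivers and the cutters are undisturbed.

```bash
python3 -c "
from bench import *
print(sign_off(),read_time_s())"
```

```text
the job is handed in; nothing more can be done
the job is handed in; nothing more can be done
```

The job is handed in, at about 45 s of the 72 s allowed: the blue screwdriver lies flat beside the teal one, head to tail, and the door is pressed shut; the latch snapped at about 22 N, and I left the side cutters and wash bottle alone.

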